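Point out the red-capped vial and its carton, then log it

TASK

Show the packer which vial goes in which carton: point down at the vial with the red cap, fingertips two or three centimetres above the middle of it, and stay there for two seconds; then point in the same way at the white and green carton lying flat, again for two seconds. Then log the pair by pressing the orange button fully down and letting it go. Do not touch, lift or shift any vial or carton, and do not lower the hand over any of the other vials or cartons on the way.

Things in the scene. Friction and masses are not known exactly. Their poses are not given: they have to be found in the camera images.
- vial_red: Small white glass vial with a red cap, standing upright in the narrow grey tray: 19 mm across, 38 mm tall, origin at the centre of its underside, z up. Light and easily tipped. The three vials stand in a row 50 mm apart, in any order.
- vial_white: The same kind of vial with a white cap, 19 mm across, 38 mm tall, origin at the centre of its underside, z up. Bystander.
- vial_blue: The same kind of vial with a blue cap, 19 mm across, 38 mm tall, origin at the centre of its underside, z up. Bystander.
- carton_green: White and green carton lying flat in the wide white tray: 91 (x) x 53 (y) mm, 36 mm tall, origin at the centre of its underside, z up. The three cartons stand in a row along their y axes with centres 82 mm apart, in any order.
- carton_purple: White and purple carton standing upright in the wide tray: 59 (x) x 37 (y) mm, 70 mm tall, origin at the centre of its underside, z up. Bystander.
- carton_navy: Navy blue and white carton standing upright in the wide tray: 41 (x) x 33 (y) mm, 52 mm tall, origin at the centre of its underside, z up. Bystander.
- log_button_top (a point): Centre of the top face of the round orange push button (30 mm across) on a grey desk box 64 x 64 mm. At rest the face is 52 mm above the table; it stands 10 mm above its round black housing (46 mm across, top 42 mm above the table) and is pressed straight down. The point moves with the button.
- log_button (a joint): Travel of the orange button in m: 0 released, 0.006 fully down. A spring brings it back; about 1.5 N starts it moving, 5 N holds it fully down.
Things that resemble listed ones, but are neither listed nor needed, are in the scene too. What is shaped like the vial_red but black is not meant.

How it is judged:
On the way, in this order (a step that is already met when the one before it is completed fails the run):
1. the fingertips point down at the red-capped vial from just above it for 1.5 s (horizontal distance between the grasp point and vial_red below 0.018 m and z of the grasp point in the frame of vial_red between 0.038 and 0.108 m and angle between the grasp point's own z axis and vertical above 2.5 rad), for 1.5 s.
2. the fingertips point down at the white and green carton from just above it for 1.5 s (horizontal distance between the grasp point and carton_green below 0.025 m and z of the grasp point in the frame of carton_green between 0.036 and 0.106 m and angle between the grasp point's own z axis and vertical above 2.5 rad), for 1.5 s.
3. the orange button is pressed down (value of joint log_button above 0.0045 m), for 0.1 s.
At the end, for the whole second after the job is handed in: The orange button is released (under 1 mm of travel), and all three vials and all three cartons stand upright within 5 mm of where they started (value of joint log_button below 0.001 m and distance of each of vial_red, vial_white, vial_blue, carton_green, carton_purple, carton_navy from where it was at the start of the episode below 0.005 m and angle between each of vial_red, vial_white, vial_blue, carton_green, carton_purple, carton_navy's own z axis and vertical below 0.1 rad); the robot touches nothing.
It fails at once if a vial or carton is touched by the robot (contact force between any of the fingers, the arm and vial_red above 0.3 N or contact force between any of the fingers, the arm and vial_white above 0.3 N or contact force between any of the fingers, the arm and vial_blue above 0.3 N or contact force between any of the fingers, the arm and carton_green above 0.3 N or contact force between any of the fingers, the arm and carton_purple above 0.3 N or contact force between any of the fingers, the arm and carton_navy above 0.3 N).
It fails at once if a vial or carton is lifted or shifted by more than 10 mm (distance of any of vial_red, vial_white, vial_blue, carton_green, carton_purple, carton_navy from where it was at the start of the episode above 0.01 m).
It fails at once if the hand is lowered over a wrong vial or carton (TCP within 60 mm above its top and 20 mm of its centre) ((horizontal distance between the grasp point and vial_white below 0.02 m and z of the grasp point in the frame of vial_white below 0.098 m) or (horizontal distance between the grasp point and vial_blue below 0.02 m and z of the grasp point in the frame of vial_blue below 0.098 m) or (horizontal distance between the grasp point and carton_purple below 0.02 m and z of the grasp point in the frame of carton_purple below 0.13 m) or (horizontal distance between the grasp point and carton_navy below 0.02 m and z of the grasp point in the frame of carton_navy below 0.112 m)).
It also fails if it takes over 58 s, if anything falls off the work surface, if the arm or the gripper's body presses on something with over 40 N, if the wrist force passes 120 N, or if a joint passes its speed limit or range.

ROBOT

A 6-joint arm with a two-finger parallel gripper is mounted at the origin on the work surface; the furniture and walls round the work are solid. World frame = base frame: x ahead of the robot, y to its left, z up, the work surface at z = 0. Lengths are in m, angles in rad, forces in N, time in s.
With the tool pointing down it reaches from about 0.425 to 0.95 m from the base axis. Payload 3.5 kg.
Tool frame: the origin (TCP) lies between the finger pads, 19 mm behind the fingertips; this is the grasp point; z points along the fingers, y is the line along which they close (so a half turn about z gives the same grasp; the last joint's range is limited). The gripper opens to 85 mm and grips with 20 to 120 N. Pads are 22 mm wide; open, the fingers measure 114 mm over their backs; the gripper's body (76 mm by 85 mm) begins 54 mm behind the grasp point. The pads swing forward as they close: fully open they stand 13 mm farther back than shut.
Start: joints at [0.997, 0.286, 1.577, -0, 1.279, -0.15], TCP at [0.278, 0.615, 0.25] pointing down, gripper open.
Joint ranges: [-2.77, 2.77], [-0.9, 2.22], [0.21, 2.48], [-1.53, 4.67], [0.24, 2.81], [-2.84, 2.84]. Speed limits (rad/s): [2.79, 2.79, 3.14, 3.14, 3.14, 3.14].

INTERFACE

Orientations are given as a unit quaternion [x, y, z, w].
In Python, from plant import ctrl gives the robot as it stands.
- The arm moves only by the tool carry_out, never from a script. Its argument "deltas" is one flat list of numbers, 6 for each row, row after row: the shift along the tool's x, y, z in m, then the turn, a rotation vector about the tool's x, y, z in rad. A call has 1 to 5 rows; each row is the pose to reach, as a shift and turn from the pose commanded when the call began, along the tool's axes at that moment; what a row does not reach only later rows make up. A row lasts 1/8 s, in which the tool goes at most 62.5 mm and 10.7 degrees, less where a joint would pass 70% of its speed; a pose out of reach is approached as far as the arm can. A call with a gripper value outside its range is refused whole. "grip" is the opening in per cent of the stroke, from 0 (shut) to 100 (fully open), set as the call begins (left out, the last holds). The fingers move at their own pace and stop on an object; "grip_force" is the grip in N (left out, the last holds). Time passes only in rows, so rows that repeat a pose let the fingers close. It gives the time, the measured TCP pose, the force, the opening and the grip force at its end, in the units of the state.
- ctrl.get_state(): the state, without advancing time (a new reading comes with each control period).
- ctrl.read_camera(name): name is "scene" or "top"; returns (picture, depth): 400x640x3 uint8, red, green, blue; 400x640 float32, m along the optical axis (not along the pixel's ray), 0 where there is no reading.
- ctrl.camera_model(name): a dict with "intrinsics" (3x3 intrinsics, pixels), "extrinsics" (4x4, takes a point from world to camera coordinates). Camera axes: x right, y down, z forward; pixel columns grow to the right and rows downward; lengths in m; the calibration is good to about 2 mm. A picture is of the moment at which its call begins. camera_model takes no time and is no camera call.
- ctrl.sign_off(): hands the job in; it is judged then, once.
Trained networks look in the newest picture that a camera, given by its name, has taken for a name from the list of things; names that differ only in an ending like _2 or _b are one class to them, and where a whole thing is asked for, a point or a joint stands for the part that bears it (a point fixed in the world has none). Each returns a list of dicts, best first, with "score" (0 to 1); they miss things now and then, are a little off and sometimes report something else, mostly with a low value. They report only what shows in the picture. A call takes as long as a camera call. They do not tell look-alikes from the thing itself.
- ctrl.find_in(camera, query): "uv" ([column, row] in pixels, amid what is visible of it).
The state is a dict: "time": time; "qpos": joint angles; "dq": joint speeds; "joint_efforts": joint torques, N m; "eef_pos": TCP position; "tcp_rot": TCP orientation; "contact_force": force on the tool from outside, world axes, zero at the start; "wrist_torque": the same for the moment, N m; "opening": opening from 0.0 (shut) to 1.0 (fully open); "finger_force": force on a finger pad.
Only numpy, scipy, OpenCV 4.12 (cv2) and the standard library are available. Lean on these libraries where they do the work, as an engineer would, in place of code of your own. Each camera call takes 0.05 s, during which the arm holds its last target. There are 200 camera calls.

## Working session

There is one attempt and no reset: what is moved stays moved. The work goes in short steps, Python scripts to look and compute and a tool call to move; the robot and the scene stay as the last step left them, time stands still between calls to the robot, and variables do not carry over. Pictures are saved under pics/ and viewed, at most 10 in all, crops included, and the job is handed in when it is done.

Besides the shell and the picture viewer there is one more tool, called after "Call:" as a command line: name --argument value ..., lists and objects as JSON in quotes. carry_out: Moves the arm, as the interface text tells. Its arguments: {"type":"object","properties":{"deltas":{"type":"array"},"grip":{"type":"number"},"grip_force":{"type":"number"}},"required":["deltas"]}

```bash
mkdir -p pics; cat > h.py <<'E'
from plant import ctrl
import numpy as np, cv2
def look(c,name):
    p,d=ctrl.read_camera(c); cv2.imwrite(f'pics/{name}.png',p[:,:,::-1]); np.save(f'{c}.npy',d); return p,d
def world(c,u,v,d):
    m=ctrl.camera_model(c);K=np.array(m['intrinsics']);T=np.array(m['extrinsics'])
    p=np.linalg.inv(K)@[u,v,1]*d
    return np.linalg.inv(T)[:3]@np.r_[p,1]
E
python3 - <<'E'
from h import *
for c in('top','scene'):
    p,d=look(c,c+'1')
    for q in('vial_red','vial_white','vial_blue','carton_green','carton_purple','carton_navy','log_button_top'):
        for r in ctrl.find_in(c,q)[:3]:
            u,v=r['uv'];z=d[int(v),int(u)]
            print(c,q,round(r['score'],2),np.round([u,v]),world(c,u,v,z).round(3))
s=ctrl.get_state();print(s['time'],s['eef_pos'],s['tcp_rot'],s['contact_force'])
E
```

```text
top vial_red 0.45 [288. 241.] [0.381 0.273 0.037]
top vial_red 0.41 [311. 175.] [0.517 0.227 0.037]
top vial_white 0.64 [293. 211.] [0.441 0.263 0.042]
top vial_blue 0.53 [290. 264.] [0.333 0.27  0.042]
top carton_green 0.67 [240. 188.] [0.488 0.372 0.041]
top carton_purple 0.67 [238. 145.] [0.572 0.375 0.07 ]
top carton_navy 0.69 [239. 230.] [0.403 0.372 0.057]
scene vial_red 0.64 [336. 183.] [0.527 0.261 0.024]
scene vial_red 0.6 [268. 210.] [0.381 0.257 0.024]
scene vial_red 0.44 [342. 201.] [0.512 0.214 0.019]
scene vial_white 0.61 [296. 201.] [0.433 0.251 0.027]
scene vial_blue 0.72 [243. 214.] [0.334 0.263 0.031]
scene carton_green 0.91 [291. 162.] [0.477 0.354 0.037]
scene carton_purple 0.95 [325. 141.] [0.562 0.365 0.051]
scene carton_navy 0.82 [258. 173.] [0.403 0.353 0.039]
scene log_button_top 0.59 [333. 247.] [0.419 0.092 0.051]
scene log_button_top 0.4 [296. 202.] [0.434 0.253 0.024]
0.8 [0.27753152 0.61530004 0.25007341] [2.10301818e-01 9.77636509e-01 3.95734207e-05 5.22229199e-06] [-0.61754543 -0.51065559 -0.28397174]
```

```bash
python3 - <<'E'
import cv2
a=cv2.imread('pics/top1.png')[100:320,180:420]; cv2.imwrite('pics/topc.png',cv2.resize(a,None,fx=2.7,fy=2.7,interpolation=2))
E
```

```text
(no output)
```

View pics/topc.png

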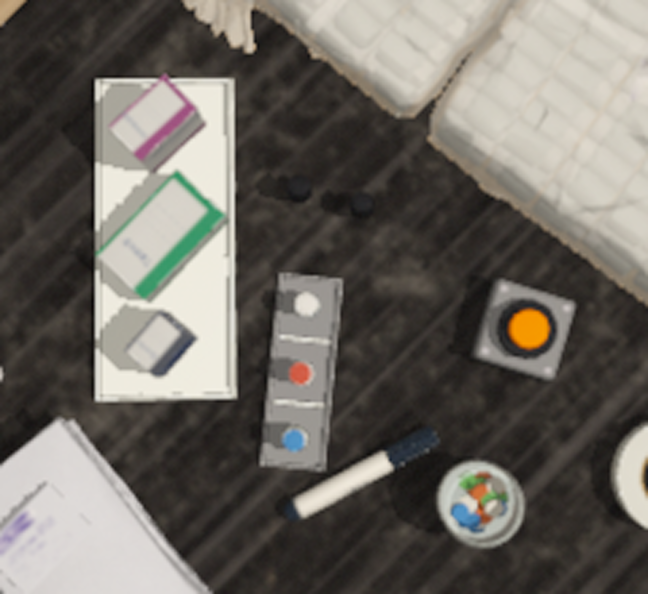

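View pics/scene1.png

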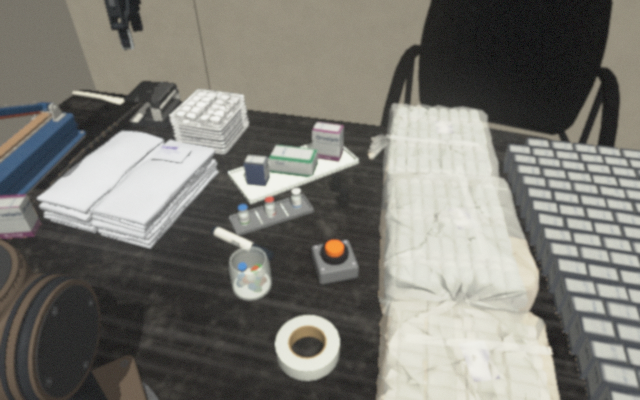

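The top crop shows the vials from top to bottom as white (306,305), red (300,373) and blue (294,440). The green carton lies flat at (163,235) between the purple and navy ones, and the orange button is at (530,328). The two black look-alikes sit apart from the tray. The scene view agrees. I'll refine the positions using colour and depth.

```bash
cat > m.py <<'E'
from h import *
from scipy.spatial.transform import Rotation as R
p=cv2.imread('pics/top1.png');d=np.load('top.npy');hsv=cv2.cvtColor(p,cv2.COLOR_BGR2HSV).astype(int)
H,S,V=hsv.transpose(2,0,1)
vv,uu=np.mgrid[:400,:640]
W=np.array([world('top',u,v,d[v,u]) for v,u in zip(vv.ravel(),uu.ravel())]).reshape(400,640,3)
def box(u0,u1,v0,v1):return (uu>=u0)&(uu<u1)&(vv>=v0)&(vv<v1)&(d>0)
def rep(n,m):print(n,m.sum(),np.median(W[m],0).round(4),'mid',((W[m].min(0)+W[m].max(0))/2).round(4), 'ext',np.ptp(W[m],0).round(3))
rep('red',box(284,299,230,246)&((H<10)|(H>170))&(S>110))
rep('blue',box(280,297,255,271)&(abs(H-105)<15)&(S>110))
rep('white',box(286,301,205,220)&(W[...,2]>.034))
rep('green',box(213,266,160,214)&(W[...,2]>.032))
rep('navy',box(220,256,213,242)&(W[...,2]>.045))
rep('purple',box(215,260,125,163)&(W[...,2]>.062))
rep('button',box(362,390,210,235)&(abs(H-15)<8)&(S>180))
rep('housing',box(350,400,205,240)&(W[...,2]>.036))
s=ctrl.get_state();r=R.from_quat(s['tcp_rot']);print(r.as_matrix().round(4))
E
python3 m.py
```

```text
Traceback (most recent call last):
  File "m.py", line 6, in <module>
    W=np.array([world('top',u,v,d[v,u]) for v,u in zip(vv.ravel(),uu.ravel())]).reshape(400,640,3)
                ~~~~~^^^^^^^^^^^^^^^^^^
  File "h.py", line 6, in world
    m=ctrl.camera_model(c);K=np.array(m['intrinsics']);T=np.array(m['extrinsics'])
ValueError: time passes only in moves, steps and waits
```

```bash
python3 - <<'E'
s=open('m.py').read().split('\n')
s[5]="""m=ctrl.camera_model('top');K=np.array(m['intrinsics']);T=np.array(m['extrinsics'])
P=np.stack([uu,vv,uu*0+1],-1)@np.linalg.inv(K).T*d[...,None]
Ti=np.linalg.inv(T);W=P@Ti[:3,:3].T+Ti[:3,3]"""
open('m.py','w').write('\n'.join(s))
E
python3 m.py
```

```text
red 46 [0.3865 0.2691 0.0404] mid [0.3874 0.2689 0.0231] ext [0.014 0.016 0.043]
blue 38 [0.336  0.2725 0.0406] mid [0.3359 0.273  0.0352] ext [0.012 0.013 0.021]
white 51 [0.4397 0.2636 0.0403] mid [0.4407 0.2626 0.0404] ext [0.015 0.014 0.008]
green 1125 [0.4921 0.3746 0.0384] mid [0.4943 0.3741 0.0435] ext [0.103 0.096 0.023]
navy 332 [0.4098 0.3721 0.0543] mid [0.4101 0.3728 0.0528] ext [0.049 0.049 0.015]
purple 543 [0.5753 0.3765 0.072 ] mid [0.5756 0.3774 0.0705] ext [0.065 0.065 0.014]
button 186 [0.4221 0.0961 0.051 ] mid [0.4213 0.0952 0.0486] ext [0.03  0.03  0.016]
housing 386 [0.4221 0.0957 0.0435] mid [0.4215 0.0944 0.047 ] ext [0.043 0.044 0.02 ]
[[-9.115e-01  4.112e-01  0.000e+00]
 [ 4.112e-01  9.115e-01  1.000e-04]
 [ 0.000e+00  1.000e-04 -1.000e+00]]
```

Call:
carry_out --deltas '[-0.015,-0.017,0,0,0,0,-0.04,-0.045,0,0,0,0,-0.07,-0.078,0,0,0,0,-0.1,-0.111,0,0,0,0,-0.121,-0.135,0,0,0,0]' --grip 0

```text
time: 1.42
eef_pos: [0.3327, 0.4409, 0.2502]
tcp_rot: [0.211, 0.978, 0.0, 0.0]
contact_force: [0.9, 0.1, -0.1]
opening: -0.005
finger_force: 0.0
```

Call:
carry_out --deltas '[-0.025,-0.028,0,0,0,0,-0.055,-0.061,0,0,0,0,-0.085,-0.095,0,0,0,0,-0.11,-0.123,0,0,0,0,-0.1215,-0.1355,0,0,0,0]'

```text
time: 2.05
eef_pos: [0.3878, 0.2677, 0.2503]
tcp_rot: [0.211, 0.977, 0.0, 0.0]
contact_force: [-0.3, 0.4, -0.1]
opening: -0.003
finger_force: 0.0
```

Call:
carry_out --deltas '[0,0,0,0,0,0,0,0,0,0,0,0,0,0,0,0,0,0]'

```text
time: 2.42
eef_pos: [0.3871, 0.2699, 0.25]
tcp_rot: [0.21, 0.978, 0.0, -0.0]
contact_force: [-0.2, -0.1, 0.2]
opening: 0.002
finger_force: 0.0
```

Call:
carry_out --deltas '[0,0,0.02,0,0,0,0,0,0.055,0,0,0,0,0,0.085,0,0,0,0,0,0.105,0,0,0,0,0,0.115,0,0,0]'

```text
time: 3.05
eef_pos: [0.3865, 0.2694, 0.1337]
tcp_rot: [0.21, 0.978, -0.001, -0.001]
contact_force: [0.3, 0.9, 0.1]
opening: 0.003
finger_force: 0.0
```

```bash
python3 - <<'E'
from h import *
a,_=look('scene','scene2'); b,_=look('top','top2')
a=a[130:290,190:400];b=b[110:290,200:420]
f=lambda x:cv2.resize(x[:,:,::-1],(390,int(390*x.shape[0]/x.shape[1])),interpolation=2)
a,b=f(a),f(b);h=min(len(a),len(b));cv2.imwrite('pics/c2.png',np.hstack([a[:h],b[:h]]))
print(ctrl.get_state()['eef_pos'])
E
```

```text
[0.3866071  0.26919997 0.13406211]
```

View pics/c2.png

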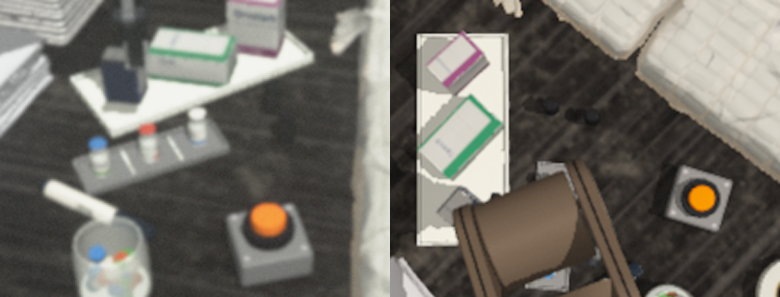

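```bash
python3 - <<'E'
from h import *
m=ctrl.camera_model('scene');K=np.array(m['intrinsics']);T=np.array(m['extrinsics'])
for w in([.3866,.2692,.134],[.3866,.2692,.115],[.3875,.269,.04]):
    q=K@(T@np.r_[w,1])[:3];print(q[:2]/q[2],q[2])
a=cv2.imread('pics/scene2.png')[80:240,180:360];cv2.imwrite('pics/c3.png',cv2.resize(a,None,fx=3.5,fy=3.5,interpolation=2))
d=np.load('scene.npy');print(d[125:175:5,258:272:3].round(2))
E
```

```text
[263.02979731 155.98708929] 0.8250475752090073
[264.08573374 165.07701545] 0.8369525892128452
[268.4721081  198.46391792] 0.884150522739804
[[0.74 0.74 0.74 0.77 0.8 ]
 [0.74 0.75 0.76 0.77 0.78]
 [0.74 0.74 0.75 0.78 0.78]
 [0.73 0.73 0.73 0.74 1.11]
 [0.74 0.75 0.75 0.75 1.1 ]
 [0.78 0.78 0.78 0.77 1.08]
 [0.8  0.81 0.8  0.82 0.99]
 [0.82 0.81 0.81 0.82 0.99]
 [0.83 0.82 0.82 0.82 1.  ]
 [0.95 0.95 0.95 0.97 1.  ]]
```

View pics/c3.png

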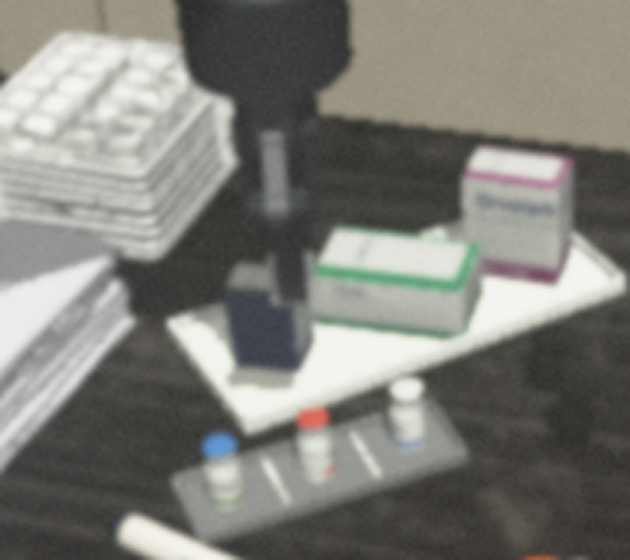

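The fingertips sit at crop (290,300), full-image (263,166). That matches the projection for a point above the red vial, and nothing has been disturbed. Next I descend and hold.

Call:
carry_out --deltas '[0,0,0.015,0,0,0,0,0,0.032,0,0,0,0,0,0.043,0,0,0,0,0,0.048,0,0,0,0,0,0.048,0,0,0]'

```text
time: 3.78
eef_pos: [0.3872, 0.2689, 0.0866]
tcp_rot: [0.21, 0.978, -0.0, -0.0]
contact_force: [-0.3, 0.6, 0.9]
opening: -0.001
finger_force: 0.0
```

Call:
carry_out --deltas '[0,0,0,0,0,0,0,0,0,0,0,0,0,0,0,0,0,0,0,0,0,0,0,0,0,0,0,0,0,0]'

```text
time: 4.4
eef_pos: [0.3874, 0.269, 0.0871]
tcp_rot: [0.21, 0.978, 0.0, 0.0]
contact_force: [0.7, 0.1, -0.0]
opening: 0.003
finger_force: 0.0
```

Call:
carry_out --deltas '[0,0,0,0,0,0,0,0,0,0,0,0,0,0,0,0,0,0,0,0,0,0,0,0,0,0,0,0,0,0]'

```text
time: 5.03
eef_pos: [0.3874, 0.269, 0.087]
tcp_rot: [0.21, 0.978, 0.0, -0.0]
contact_force: [0.1, -0.5, -0.2]
opening: -0.001
finger_force: 0.0
```

Call:
carry_out --deltas '[0,0,0,0,0,0,0,0,0,0,0,0,0,0,0,0,0,0,0,0,0,0,0,0,0,0,0,0,0,0]'

```text
time: 5.65
eef_pos: [0.3874, 0.269, 0.087]
tcp_rot: [0.21, 0.978, 0.0, 0.0]
contact_force: [0.5, -1.0, 0.3]
opening: 0.003
finger_force: 0.0
```

Call:
carry_out --deltas '[0,0,0,0,0,0,0,0,0,0,0,0,0,0,0,0,0,0,0,0,0,0,0,0,0,0,0,0,0,0]'

```text
time: 6.28
eef_pos: [0.3874, 0.269, 0.087]
tcp_rot: [0.21, 0.978, 0.0, 0.0]
contact_force: [0.3, 0.1, -0.6]
opening: -0.002
finger_force: 0.0
```

Call:
carry_out --deltas '[0,0,-0.02,0,0,0,0,0,-0.055,0,0,0,0,0,-0.09,0,0,0,0,0,-0.11,0,0,0,0,0,-0.12,0,0,0]'

```text
time: 6.9
eef_pos: [0.3878, 0.2692, 0.2084]
tcp_rot: [0.21, 0.978, 0.001, 0.001]
contact_force: [-0.2, 0.7, -0.3]
opening: 0.001
finger_force: 0.0
```

Call:
carry_out --deltas '[-0.008,0.02,0,0,0,0,-0.022,0.058,0,0,0,0,-0.037,0.098,0,0,0,0,-0.048,0.127,0,0,0,0,-0.053,0.1395,0,0,0,0]'

```text
time: 7.52
eef_pos: [0.4934, 0.3749, 0.2057]
tcp_rot: [0.21, 0.978, -0.001, -0.001]
contact_force: [-0.8, 0.3, 0.4]
opening: -0.0
finger_force: 0.0
```

Call:
carry_out --deltas '[0,0,0,0,0,0,0,0,0,0,0,0,0,0,0.02,0,0,0,0,0,0.045,0,0,0,0,0,0.06,0,0,0]'

```text
time: 8.15
eef_pos: [0.4915, 0.3734, 0.1443]
tcp_rot: [0.21, 0.978, -0.001, -0.001]
contact_force: [0.2, 0.6, -1.4]
opening: 0.003
finger_force: 0.0
```

Call:
carry_out --deltas '[0,0,0.015,0,0,0,0,0,0.035,0,0,0,0,0,0.05,0,0,0,0,0,0.059,0,0,0,0,0,0.059,0,0,0]'

```text
time: 8.78
eef_pos: [0.4926, 0.3742, 0.0871]
tcp_rot: [0.21, 0.978, -0.0, -0.001]
contact_force: [0.3, 0.2, 0.3]
opening: -0.002
finger_force: 0.0
```

Call:
carry_out --deltas '[0,0,0,0,0,0,0,0,0,0,0,0,0,0,0,0,0,0,0,0,0,0,0,0,0,0,0,0,0,0]'

```text
time: 9.4
eef_pos: [0.493, 0.3744, 0.0881]
tcp_rot: [0.21, 0.978, 0.0, 0.0]
contact_force: [-0.4, -0.4, 0.1]
opening: -0.002
finger_force: 0.0
```

Call:
carry_out --deltas '[0,0,0,0,0,0,0,0,0,0,0,0,0,0,0,0,0,0,0,0,0,0,0,0,0,0,0,0,0,0]'

```text
time: 10.02
eef_pos: [0.493, 0.3744, 0.088]
tcp_rot: [0.21, 0.978, -0.0, 0.0]
contact_force: [-0.4, -0.0, -0.4]
opening: 0.003
finger_force: 0.0
```

Call:
carry_out --deltas '[0,0,0,0,0,0,0,0,0,0,0,0,0,0,0,0,0,0,0,0,0,0,0,0,0,0,0,0,0,0]'

```text
time: 10.65
eef_pos: [0.493, 0.3744, 0.088]
tcp_rot: [0.21, 0.978, 0.0, 0.0]
contact_force: [0.6, 0.4, -0.5]
opening: 0.0
finger_force: 0.0
```

Call:
carry_out --deltas '[0,0,0,0,0,0,0,0,0,0,0,0,0,0,0,0,0,0,0,0,0,0,0,0,0,0,0,0,0,0]'

```text
time: 11.28
eef_pos: [0.493, 0.3743, 0.088]
tcp_rot: [0.21, 0.978, -0.0, -0.0]
contact_force: [0.5, 0.6, 0.3]
opening: 0.003
finger_force: 0.0
```

Call:
carry_out --deltas '[0,0,-0.02,0,0,0,0,0,-0.055,0,0,0,0,0,-0.09,0,0,0,0,0,-0.11,0,0,0,0,0,-0.12,0,0,0]'

```text
time: 11.9
eef_pos: [0.4935, 0.3746, 0.2101]
tcp_rot: [0.21, 0.978, 0.001, 0.001]
contact_force: [-0.1, 0.5, -0.0]
opening: -0.002
finger_force: 0.0
```

Call:
carry_out --deltas '[-0.003,-0.02,0,0,0,0,-0.009,-0.052,0,0,0,0,-0.016,-0.092,0,0,0,0,-0.022,-0.125,0,0,0,0,-0.026,-0.148,0,0,0,0]'

```text
time: 12.52
eef_pos: [0.4547, 0.2273, 0.2068]
tcp_rot: [0.211, 0.978, -0.001, -0.001]
contact_force: [-0.0, 0.2, 0.1]
opening: -0.001
finger_force: 0.0
```

Call:
carry_out --deltas '[-0.004,-0.025,0,0,0,0,-0.012,-0.065,0,0,0,0,-0.018,-0.1,0,0,0,0,-0.022,-0.125,0,0,0,0,-0.024,-0.1355,0,0,0,0]'

```text
time: 13.15
eef_pos: [0.4212, 0.0945, 0.2072]
tcp_rot: [0.211, 0.977, -0.0, -0.001]
contact_force: [0.9, 0.3, 0.6]
opening: -0.002
finger_force: 0.0
```

Call:
carry_out --deltas '[0,0,0,0,0,0,0,0,0.02,0,0,0,0,0,0.055,0,0,0,0,0,0.085,0,0,0,0,0,0.1,0,0,0]'

```text
time: 13.78
eef_pos: [0.4211, 0.0962, 0.1062]
tcp_rot: [0.21, 0.978, -0.0, -0.002]
contact_force: [-0.5, -0.4, 0.3]
opening: 0.002
finger_force: 0.0
```

Call:
carry_out --deltas '[0,0,0.01,0,0,0,0,0,0.02,0,0,0,0,0,0.02,0,0,0,0,0,0.02,0,0,0]'

```text
time: 14.28
eef_pos: [0.4226, 0.0954, 0.0887]
tcp_rot: [0.21, 0.978, 0.0, 0.001]
contact_force: [0.7, 0.4, 0.1]
opening: 0.005
finger_force: 0.0
```

Call:
carry_out --deltas '[0,0,0.008,0,0,0,0,0,0.014,0,0,0,0,0,0.017,0,0,0,0,0,0.019,0,0,0,0,0,0.019,0,0,0]'

```text
time: 14.9
eef_pos: [0.4217, 0.0954, 0.0689]
tcp_rot: [0.21, 0.978, -0.0, -0.001]
contact_force: [-2.2, -0.3, 2.0]
opening: -0.003
finger_force: 1.2
```

Call:
carry_out --deltas '[0,0,0.001,0,0,0,0,0,0.002,0,0,0,0,0,0.003,0,0,0,0,0,0.003,0,0,0,0,0,0.003,0,0,0]'

```text
time: 15.52
eef_pos: [0.4221, 0.0954, 0.0661]
tcp_rot: [0.21, 0.978, -0.0, 0.0]
contact_force: [-2.6, -0.0, 4.0]
opening: 0.001
finger_force: 2.0
```

Contact is confirmed and the spring is loading. I'll push to the stop.

Call:
carry_out --deltas '[0,0,0.0007,0,0,0,0,0,0.0014,0,0,0,0,0,0.002,0,0,0,0,0,0.002,0,0,0,0,0,0.002,0,0,0]'

```text
time: 16.15
eef_pos: [0.4221, 0.0954, 0.0647]
tcp_rot: [0.21, 0.978, -0.0, -0.0]
contact_force: [-5.4, -0.6, 9.7]
opening: 0.001
finger_force: 4.6
```

The force rose to 9.7 N with the travel stopped, so the button is fully down. I'll hold briefly, then release.

Call:
carry_out --deltas '[0,0,0,0,0,0,0,0,0,0,0,0,0,0,0,0,0,0]'

```text
time: 16.52
eef_pos: [0.4221, 0.0954, 0.0647]
tcp_rot: [0.21, 0.978, -0.0, -0.0]
contact_force: [-4.6, 0.5, 9.2]
opening: -0.002
finger_force: 4.6
```

Call:
carry_out --deltas '[0,0,-0.01,0,0,0,0,0,-0.035,0,0,0,0,0,-0.07,0,0,0,0,0,-0.1,0,0,0,0,0,-0.12,0,0,0]'

```text
time: 17.15
eef_pos: [0.4229, 0.0954, 0.1858]
tcp_rot: [0.21, 0.978, 0.0, 0.002]
contact_force: [-0.2, -0.0, -0.9]
opening: -0.003
finger_force: 0.0
```

Call:
carry_out --deltas '[0,0,0,0,0,0,0,0,0,0,0,0,0,0,0,0,0,0,0,0,0,0,0,0]'

```text
time: 17.65
eef_pos: [0.4215, 0.0954, 0.183]
tcp_rot: [0.21, 0.978, -0.0, -0.001]
contact_force: [-1.1, 0.5, -1.1]
opening: -0.003
finger_force: 0.0
```

```bash
python3 - <<'E'
from h import *
p,d=look('scene','scene4');cv2.imwrite('pics/c4.png',cv2.resize(p[110:300,200:400,::-1],None,fx=3,fy=3,interpolation=2))
E
```

```text
(no output)
```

View pics/c4.png

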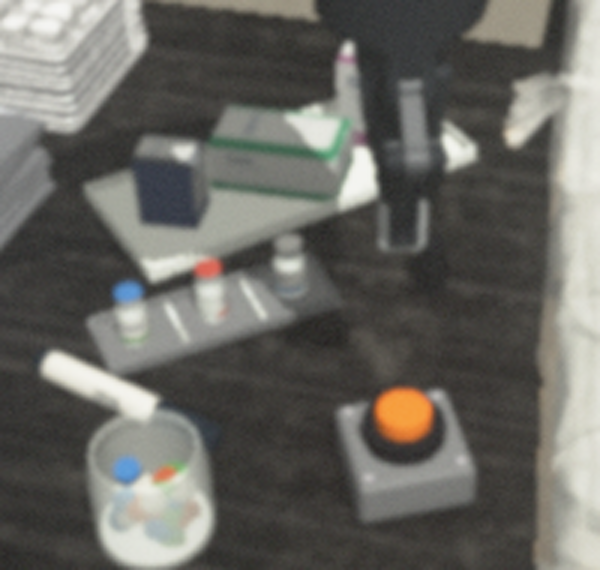

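The button is back up at (405,412), the vials and cartons I can see all stand where they did (the purple one is partly hidden by the hand), and the hand is clear.

```bash
python3 -c "
from plant import ctrl
print(ctrl.sign_off())"
```

```text
the job is handed in; nothing more can be done
None
```

I pointed at the red-capped vial and then the white and green carton for over two seconds each, pressed the orange button fully down and released it, saw no sign of contact with any vial or carton, and handed the job in; no verdict came back.

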